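# Oil the hinge and hold the flap's knuckle in line for the pin

### The arm

A 6-joint arm with a two-finger parallel gripper is mounted at the origin on the work surface. World frame = base frame: x ahead of the robot, y to its left, z up, the work surface at z = 0. Lengths are in mm, angles in rad, forces in N, time in s.
With the tool pointing down it reaches from about 350 to 975 mm from the base axis. Payload 7.1 kg.
Tool frame: the origin (TCP) lies on the centre line of the jaws, within the pads' length; the fingertips stand 17 mm ahead of it and the grasp point (between the pads) lies 2 mm behind it (tip_extent is the distance from the TCP to the fingertips, in mm); z points along the fingers, y is the line along which they close (so a half turn about z gives the same grasp; the last joint's range is limited). The gripper opens to 88 mm and grips with 3 to 60 N. Pads are 20 mm wide; open, the fingers measure 115 mm over their backs; the gripper's body (75 mm by 178 mm) begins 61 mm behind the grasp point.
Start: joints at [1.219, 0.423, 1.63, -0, 1.089, -0.019], TCP at [204.15, 590.701, 200.875] pointing down, gripper open.
Joint ranges: [-3, 3], [-0.9, 2.11], [0.09, 2.58], [-1.31, 4.45], [0.11, 2.69], [-2.54, 2.54]. Speed limits (rad/s): [2.39, 2.39, 3.01, 3.14, 3.14, 3.14].

### API

Orientations are given as a rotation vector (axis times angle).
In Python, from workcell import get_obs, get_image, camera_model, close_job, look_for, outline_of, pinpoint, tip_extent gives the robot as it stands.
- The arm moves only by the shell command python3 -m jog 'ROWS'. ROWS is text: rows parted by semicolons, each of 7 numbers parted by spaces: the shift along the tool's x, y, z as a fraction of full scale, then the turn, a rotation vector about the tool's x, y, z as a fraction of full scale, then the closure, from -1 (fully open) to 1 (shut). A call has 1 to 8 rows; each row is the pose to reach, as a shift and turn from the pose commanded when the call began, along the tool's axes at that moment; what a row does not reach only later rows make up. Full scale, the value 1, is 0.2 m for a shift and 30 degrees for a turn. A row lasts 1/10 s, in which the tool goes at most 50 mm and 8.59 degrees, less where a joint would pass 70% of its speed; a pose out of reach is approached as far as the arm can. A call with a number of a shift or a turn outside -1 to 1 is refused whole. A call with a gripper value outside its range is refused whole. The fingers move at their own pace and stop on an object; the grip force is fixed at half the most. Time passes only in rows, so rows that repeat a pose let the fingers close. It gives the time, the measured TCP pose, the force, the opening and the grip force at its end, in the units of the state.
- get_obs(): the state, without advancing time (a new reading comes with each control period).
- get_image(name): name is "scene" or "top"; returns the picture (384x512x3 uint8, red, green, blue); there is no depth.
- camera_model(name): a dict with "fx", "fy", "cx", "cy" (pixels), "origin" and "orientation" of the camera in the world. Camera axes: x right, y down, z forward; pixel columns grow to the right and rows downward; lengths in mm; the calibration is good to about 2 mm. A picture is of the moment at which its call begins. camera_model takes no time and is no camera call.
- close_job(): hands the job in; it is judged then, once.
Trained networks look in the newest picture that a camera, given by its name, has taken for a name from the list of things; names that differ only in an ending like _2 or _b are one class to them, and where a whole thing is asked for, a point or a joint stands for the part that bears it (a point fixed in the world has none). Each returns a list of dicts, best first, with "confidence" (0 to 1); they miss things now and then, are a little off and sometimes report something else, mostly with a low value. They report only what shows in the picture. A call takes as long as a camera call. They do not tell look-alikes from the thing itself.
- look_for(target, camera): "xyz" ([x, y, z] in mm, in the coordinates of the camera as it stood for that picture, good to about 4 mm: the middle of the surface that is visible of it).
- outline_of(target, camera): "mask" (384x512 bool, what is visible of it).
- pinpoint(target, camera): "xyz" ([x, y, z] in mm, in the coordinates of the camera as it stood for that picture, good to about 4 mm: a listed point, or the origin of a listed thing).
The state is a dict: "t": time; "qpos": joint angles; "qvel": joint speeds; "joint_torque": joint torques, N m; "ee_pos": TCP position; "orientation": TCP orientation; "ft_force": force on the tool from outside, world axes, zero at the start; "moment": the same for the moment, N m; "width": finger opening in mm; "grasp_force": force on a finger pad.
Only numpy, scipy, OpenCV 4.12 (cv2) and the standard library are available. Lean on these libraries where they do the work, as an engineer would, in place of code of your own. Each camera call takes 0.05 s, during which the arm holds its last target. There are 200 camera calls.

### The job

Give the hinge on the jamb block a squirt: press the red nozzle cap of the spray can fully down and let it spring back up. Then pick up the pale flap whose brass hinge leaf has a single middle knuckle, carry it to the jamb block and bring that knuckle between the two fixed knuckles so that all the holes line up for the pin. Finish while still holding the flap there in mid-air, level, still and not forced against the jamb, and leave everything else on the bench where it is.

Things in the scene. Friction and masses are not known exactly. Their poses are not given: they have to be found in the camera images.
- jamb: Fixed jamb block: wood, 60 (x) x 100 (y) x 74 mm high, on a steel foot 150 mm long (y), 12 high. Origin: centre of underside, z up; the hinge is on its -x side, towards the robot. A brass leaf on top carries two fixed knuckles (tubes along y, 20 mm outside, 11 mm hole, 16 mm long each, 28 mm gap between); their axis is 12 mm before the front face, 42 mm in -x of the origin, 75 mm high.
- jamb_gap (a point): Point on the hinge axis, midway in the gap between the fixed knuckles; axes as jamb (y along the hinge axis, x into the block, z up). Height 75 mm. With the flap's 24 mm knuckle in place there is 2 mm of play on each side of it along y, and 2 mm to the block's face.
- flap: Loose pale wooden flap, about 0.18 kg, lying flat: board 110 (x) x 54 (y) x 16 mm. Origin: centre of underside; x points to its hinge end, z up. At +x a brass leaf with one middle knuckle, 24 mm long (y), 20 mm outside, 11 mm hole. In place, its x and y are parallel to the jamb's x and y, its underside 58 mm above the bench, nothing under it.
- flap_knuckle (a point): Centre of the flap's knuckle hole, 67 mm in +x from the flap's origin, 17 mm above its underside; axes as flap.
- flap_batten (a point): Top centre of the flap's batten handle, 60 (x) x 18 (y) mm, standing 26 mm above the board: grip it across y from above. 6 mm in -x of the flap's origin, 42 mm above its underside; axes as flap.
- spray_can: Spray can, blue with a yellow band, 52 mm across, in a black holder fixed to the bench, to the left of the jamb, its nozzle aimed at the hinge. Origin: centre of the underside; z up. On top a red sprung nozzle cap 26 mm across whose flat top is 169 mm above the bench when up.
- cap_top (a point): Centre of the top of the red nozzle cap; it moves down with the cap.
- cap (a joint): Travel of the nozzle cap: 0 is up, 0.006 m is fully down; sprung, about 2.4 N to start and 6 N fully down; springs back when let go.
- other_flap: Another flap of the same size and shape, painted green with a dark batten, whose steel leaf has two outer knuckles and does not fit the jamb: leave it alone. Origin: centre of the underside.
- cup: White cup, 80 mm across, 90 mm high, bystander. Origin: centre of the underside.
- drink_can: Drinks can, 66 mm across, 115 mm high, bystander. Origin: centre of the underside.
- mallet: Round wooden carving mallet, lying, 260 mm long, head 70 mm across, bystander. Origin: handle end, on the bench.
- screwdriver: Screwdriver with a wooden handle, 200 mm long, lying, bystander. Origin: on its underside.
- offcut: Pale wooden offcut, 120 x 45 x 25 mm, bystander. Origin: centre of the underside.
- hinge_pin: Brass hinge pin, 7 mm thick, 79 mm long, lying in a grey tray; it is for a helper to fit afterwards, leave it there. Origin: below its head end.
Things that resemble listed ones, but are neither listed nor needed, are in the scene too. Leave any purple look-alike of the spray_can alone.

How it is judged (in metres and radians):
On the way, in this order (a step that is already met when the one before it is completed fails the run):
1. the nozzle cap is pressed down (at least 4.5 of its 6 mm) (value of joint cap above 0.0045 m), for 0.05 s.
2. the cap is let up again (value of joint cap below 0.001 m), for 0.1 s.
3. the flap is lifted in the fingers, clear of the bench (height (world z) of flap above 0.03 m and contact force between the fingers and flap above 2 N), for 0.2 s.
At the end, for the whole second after the job is handed in: Held in the fingers at rest, the flap is level and parallel to the hinge axis within 4 degrees, its knuckle within 3 mm of that axis fore-aft and in height and 3.5 mm of mid-gap along it, pressing on the jamb with under 15 N; the nozzle cap is up (x of flap_knuckle in the frame of jamb_gap between -0.003 and 0.003 m and y of flap_knuckle in the frame of jamb_gap between -0.0035 and 0.0035 m and z of flap_knuckle in the frame of jamb_gap between -0.003 and 0.003 m and angle between the y axis of flap and the y axis of jamb, either way round below 0.07 rad and angle between flap's own z axis and vertical below 0.07 rad and linear speed of flap below 0.02 m/s and contact force between the fingers and flap above 2 N and contact force between flap and jamb below 15 N and value of joint cap below 0.001 m); the arm keeps its last pose, push and grip.
It fails at once if a bystander is moved more than 30 mm (distance of any of other_flap, cup, drink_can, mallet, screwdriver, offcut, hinge_pin from where it was at the start of the episode above 0.03 m).
It also fails if it takes over 54 s, if anything falls off the work surface, if the arm or the gripper's body presses on something with over 40 N, if the wrist force passes 120 N, or if a joint passes its speed limit or range.

## Working session

There is one attempt and no reset: what is moved stays moved. The work goes in short steps, Python scripts to look and compute and a shell command to move; the robot and the scene stay as the last step left them, time stands still between calls to the robot, and variables do not carry over. Pictures are saved under pics/ and viewed, at most 10 in all, crops included, and the job is handed in when it is done.

```bash
mkdir -p pics; ls; cat > h.py <<'E'
import numpy as np, cv2
from scipy.spatial.transform import Rotation as R
from workcell import *
def cam(n):
    m=camera_model(n); o=np.array(m["orientation"],float)
    Rm=R.from_rotvec(o).as_matrix() if o.shape==(3,) else (R.from_quat(o).as_matrix() if o.shape==(4,) else o)
    return m,Rm,np.array(m["origin"],float)
def toworld(n,p):
    m,Rm,o=cam(n); return Rm@np.array(p)+o
def proj(n,P):
    m,Rm,o=cam(n); c=Rm.T@(np.array(P,float)-o); return np.array([m["fx"]*c[0]/c[2]+m["cx"],m["fy"]*c[1]/c[2]+m["cy"]])
def unproj(n,u,v,z):
    m,Rm,o=cam(n); d=Rm@np.array([(u-m["cx"])/m["fx"],(v-m["cy"])/m["fy"],1]); return o+d*(z-o[2])/d[2]
def tool(P):
    s=get_obs(); return R.from_rotvec(s["orientation"]).as_matrix().T@(np.array(P)-s["ee_pos"])/200
E
python3 - <<'E'
from h import *
for n in ("scene","top"):
    print(camera_model(n)); im=get_image(n); cv2.imwrite(f"pics/{n}0.png",cv2.resize(im[:,:,::-1],(800,600),interpolation=cv2.INTER_CUBIC))
    for t in ("cap_top","flap_knuckle","flap_batten","flap","jamb_gap","jamb","spray_can","other_flap"):
        print(n,t,[(np.round(toworld(n,d["xyz"])).tolist(),np.round(proj(n,toworld(n,d["xyz"]))).tolist(),round(d["confidence"],2)) for d in pinpoint(t,n)[:4]])
s=get_obs();print(s)
E
```

```text
pics
{'fx': 469.69214121794613, 'fy': 469.69214121794613, 'cx': 262.10949092397, 'cy': 190.35918625639914, 'origin': array([1784.75872077, -196.4065167 ,  948.98291804]), 'orientation': array([-1.75128291, -1.4577251 ,  0.74960972])}
scene cap_top [([407.0, 282.0, 168.0], [319.0, 141.0], 0.58), ([592.0, 359.0, 167.0], [359.0, 167.0], 0.55), ([559.0, 231.0, 169.0], [317.0, 164.0], 0.48), ([360.0, -6.0, 168.0], [235.0, 141.0], 0.45)]
scene flap_knuckle [([574.0, -289.0, 14.0], [157.0, 222.0], 0.86)]
scene flap_batten [([508.0, -312.0, 40.0], [149.0, 204.0], 0.6)]
scene flap [([512.0, -310.0, -1.0], [151.0, 215.0], 0.57)]
scene jamb_gap [([606.0, 61.0, 72.0], [267.0, 203.0], 0.92), ([781.0, 142.0, -1.0], [305.0, 254.0], 0.28)]
scene jamb [([653.0, 74.0, -1.0], [274.0, 229.0], 0.72)]
scene spray_can [([362.0, -8.0, 0.0], [235.0, 182.0], 0.91), ([562.0, 228.0, -6.0], [312.0, 209.0], 0.89), ([589.0, 361.0, -2.0], [352.0, 209.0], 0.85)]
scene other_flap [([497.0, -88.0, 2.0], [218.0, 205.0], 0.55)]
{'fx': 446.62318285703805, 'fy': 446.62318285703805, 'cx': 255.9686359232321, 'cy': 191.99980
[... 1031 characters left out ...]
]
{'t': 0.9, 'qpos': array([ 1.21901682e+00,  4.23092293e-01,  1.62989510e+00, -4.07028925e-05,
        1.08860311e+00, -1.89769809e-02]), 'qvel': array([ 1.33830449e-05, -5.45683943e-04, -3.54246233e-05, -1.87883119e-03,
       -3.66462436e-03,  1.18550546e-03]), 'joint_torque': array([-2.33025394e-04, -5.44559669e+01, -2.74052256e+01,  6.44718111e-02,
        1.67917635e-02, -2.39149347e-05]), 'ee_pos': array([204.15183157, 590.70288873, 200.88180447]), 'orientation': array([ 5.20320636e-01,  3.09816811e+00, -7.13455053e-06]), 'ft_force': array([-0.06633387,  1.04208889, -0.10024888]), 'moment': array([ 0.03488529,  0.01031971, -0.00280869]), 'grasp_force': 0.0, 'width': 87.92587002558068}
```

View pics/scene0.png

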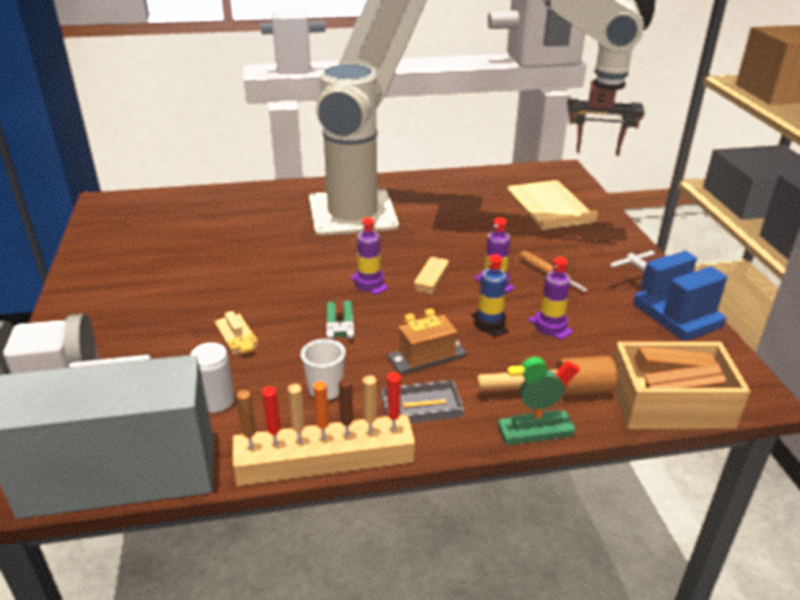

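View pics/top0.png

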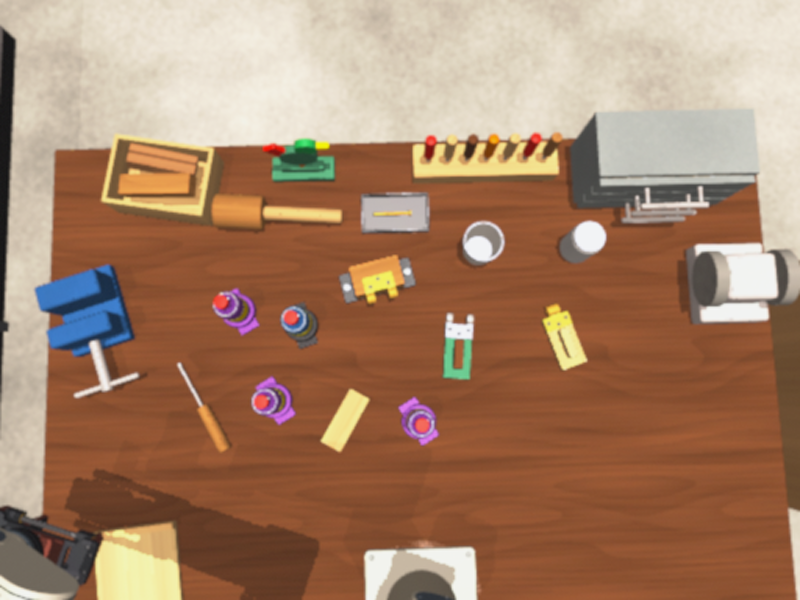

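Purple cans are at top-picture (234,307), (269,401) and (420,424); the blue can in its black holder is at (299,323), about x 561, y 228. The flaps are the pale one with the single knuckle at (564,338) and the green one with two knuckles at (458,345). The offcut at (345,420) is also pale. I choose the blue can and the pale flap at (564,338), and check both in a close crop with projected outlines.

```bash
cat >> h.py <<'E'
def T(x,y,yaw,P):
    c,s=np.cos(yaw),np.sin(yaw); P=np.array(P,float); return np.c_[x+c*P[:,0]-s*P[:,1],y+s*P[:,0]+c*P[:,1],P[:,2]]
def box(a,b,c,d,z): return [[a,c,z],[b,c,z],[b,d,z],[a,d,z]]
FL=[box(-55,55,-27,27,16),box(-36,24,-9,9,42),box(57,77,-12,12,17)]
JB=[box(-30,30,-50,50,74),box(-52,-32,14,30,75),box(-52,-32,-30,-14,75)]
def draw(n,im,items,k,off):
    big=cv2.resize(im[:,:,::-1],None,fx=k,fy=k,interpolation=cv2.INTER_CUBIC)
    for x,y,yaw,M in items:
        for b in M:
            p=np.array([proj(n,q) for q in T(x,y,yaw,b)])
            cv2.polylines(big,[np.int32((p+.5)*k*16)],True,(255,0,255),1,cv2.LINE_AA,4)
    u0,v0,u1,v1=off; return big[int(v0*k):int(v1*k),int(u0*k):int(u1*k)]
E
python3 - <<'E'
from h import *
def rect(n,t,near,z):
    for d in outline_of(t,n)[:4]:
        v,u=np.nonzero(d["mask"]); W=np.array([unproj(n,a,b,z)[:2] for a,b in zip(u,v)],np.float32)
        if np.hypot(*(W.mean(0)-near))<60: print(n,t,d["confidence"],cv2.minAreaRect(W),W.mean(0))
im=get_image("top"); sc=get_image("scene")
rect("top","flap",[510,-310],20); rect("top","jamb",[650,66],40)
# red cap centroids
for n,im_,c in(("top",im,(561,228,169)),("scene",sc,(561,228,165))):
    h=cv2.cvtColor(im_,cv2.COLOR_RGB2HSV); m=((h[...,0]<8)|(h[...,0]>172))&(h[...,1]>150)&(h[...,2]>90)
    p=proj(n,c); v,u=np.nonzero(m); k=np.hypot(u-p[0],v-p[1])<14
    print(n,"cap px",u[k].mean(),v[k].mean(),k.sum(),unproj(n,u[k].mean(),v[k].mean(),c[2]))
yf=np.arctan2(22,67); items=[(512,-311,yf,FL),(650,68,.17,JB),(561,228,0,[box(-13,13,-13,13,169)])]
a=draw("top",im,items,6,(340,185,390,240)); b=draw("top",im,items,6,(180,155,270,220))
a=cv2.resize(a,(300,330));o=np.zeros((400,800,3),np.uint8);o[:330,:300]=a;o[:390,300-40+0:800]=cv2.resize(b,(540,390));cv2.imwrite("pics/c1.png",o)
E
```

```text
top flap 0.85 ((523.8392944335938, -305.6364440917969), (131.37176513671875, 61.60899353027344), 20.043567657470703) [ 518.61316 -308.28415]
top jamb 0.72 ((645.7222290039062, 68.93229675292969), (81.96514892578125, 145.767822265625), 14.029854774475098) [648.1601    70.000916]
top cap px 186.17241379310346 203.06896551724137 58 [559.25419985 224.6679018  169.        ]
scene cap px 316.70588235294116 166.72058823529412 68 [567.22197821 227.14909835 165.        ]
```

View pics/c1.png

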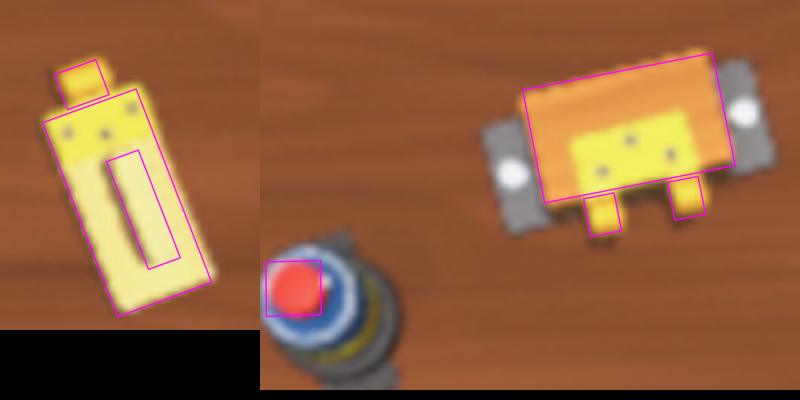

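The crop confirms the choice: the blue can's red cap is at crop (297,289), the pale flap's single knuckle at (80,82), and the jamb knuckles at (603,213) and (687,194). The outlines match except that the jamb needs slightly more yaw. I refine the poses by silhouette fit and work out the way to the cap.

```bash
cat >> h.py <<'E'
from scipy.optimize import minimize
def hull(n,x,y,yaw,boxes,k=4,off=(0,0)):
    m=np.zeros((384*k,512*k),np.uint8)
    for a,b,c,d,z0,z1 in boxes:
        P=T(x,y,yaw,box(a,b,c,d,z0)+box(a,b,c,d,z1)); p=np.array([proj(n,q) for q in P],np.float32)
        cv2.fillConvexPoly(m,cv2.convexHull(np.int32((p+.5)*k*16)),1,cv2.LINE_8,4)
    return m
FB=[(-55,55,-27,27,0,16),(-36,24,-9,9,16,42),(57,77,-12,12,8,26),(50,62,-12,12,14,20)]
JW=[(-30,30,-50,50,12,74),(-30,30,-75,75,0,12),(-52,-32,14,30,66,84),(-52,-32,-30,-14,66,84)]
def fit(n,mask,x0,boxes):
    M=cv2.resize(mask.astype(np.float32),None,fx=4,fy=4,interpolation=cv2.INTER_LINEAR)>.5
    def f(p):
        h=hull(n,p[0],p[1],p[2]/50,boxes)>0; return 1-(h&M).sum()/(h|M).sum()
    r=minimize(f,[x0[0],x0[1],x0[2]*50],method="Nelder-Mead",options=dict(initial_simplex=[[x0[0]+a,x0[1]+b,x0[2]*50+c] for a,b,c in((0,0,0),(5,0,0),(0,5,0),(0,0,5))],maxiter=60))
    return r.x[0],r.x[1],r.x[2]/50,1-r.fun
E
python3 - <<'E'
from h import *
for n in("top","scene"):
    im=get_image(n); 
    for t,x0,B in(("flap",(512,-311,.32),FB),("jamb",(650,68,.2),JW)):
        for d in outline_of(t,n)[:3]:
            h=hull(n,*x0,B,k=1)>0
            if (h&d["mask"]).sum()>.4*h.sum(): print(n,t,np.round(fit(n,d["mask"],x0,B),3)); break
s=get_obs(); print(R.from_rotvec(s["orientation"]).as_matrix().round(3)); print(tool([560,227,270]))
E
```

```text
Traceback (most recent call last):
  File "h.py", line 41, in fit
    r=minimize(f,[x0[0],x0[1],x0[2]*50],method="Nelder-Mead",options=dict(initial_simplex=[[x0[0]+a,x0[1]+b,x0[2]*50+c] for a,b,c in((0,0,0),(5,0,0),(0,5,0),(0,0,5))],maxiter=60))
  File "h.py", line 40, in f
    h=hull(n,p[0],p[1],p[2]/50,boxes)>0; return 1-(h&M).sum()/(h|M).sum()
      ~~~~^^^^^^^^^^^^^^^^^^^^^^^^^^^
  File "h.py", line 32, in hull
    P=T(x,y,yaw,box(a,b,c,d,z0)+box(a,b,c,d,z1)); p=np.array([proj(n,q) for q in P],np.float32)
                                                              ~~~~^^^^^
  File "h.py", line 11, in proj
    m,Rm,o=cam(n); c=Rm.T@(np.array(P,float)-o); return np.array([m["fx"]*c[0]/c[2]+m["cx"],m["fy"]*c[1]/c[2]+m["cy"]])
           ~~~^^^
  File "h.py", line 5, in cam
    m=camera_model(n); o=np.array(m["orientation"],float)
ValueError: time passes only in moves, steps and waits
```

```bash
sed -i 's/^def cam(n):/import functools\n@functools.lru_cache\ndef cam(n):/' h.py
cat > meas.py <<'E'
from h import *
for n in("top","scene"):
    im=get_image(n); 
    for t,x0,B in(("flap",(512,-311,.32),FB),("jamb",(650,68,.2),JW)):
        for d in outline_of(t,n)[:3]:
            h=hull(n,*x0,B,k=1)>0
            if (h&d["mask"]).sum()>.4*h.sum(): print(n,t,np.round(fit(n,d["mask"],x0,B),3)); break
E
python3 meas.py; python3 - <<'E'
from h import *
s=get_obs(); print(s["t"],R.from_rotvec(s["orientation"]).as_matrix().round(3)); print(tool([560,227,270]))
E
```

```text
top flap [ 5.16049e+02 -3.10836e+02  3.14000e-01  9.30000e-01]
top jamb [6.5263e+02 6.9984e+01 2.3300e-01 9.3700e-01]
scene flap [ 5.13979e+02 -3.08452e+02  3.01000e-01  8.75000e-01]
scene jamb [6.5008e+02 7.2715e+01 2.4100e-01 9.3700e-01]
1.5 [[-0.945  0.327  0.   ]
 [ 0.327  0.945  0.   ]
 [-0.     0.    -1.   ]]
[-2.27568498 -1.13741759 -0.3455712 ]
```

```bash
python3 -m jog '0 0 -0.35 0 0 0 1;0 0 -0.35 0 0 0 1;-0.3 -0.15 -0.35 0 0 0.25 1;-0.5 -0.25 -0.35 0 0 0.5 1;-0.7 -0.35 -0.35 0 0 0.75 1;-0.9 -0.45 -0.35 0 0 1 1;-1 -0.5 -0.35 0 0 1 1;-1 -0.5 -0.35 0 0 1 1' | tail -2
python3 -c "
from h import *
print(tool([560,227,230]),get_obs()['qpos'])"
```

```text
width: 26.9
grasp_force: 0.0
[-1.40852271  0.09066889  0.20611566] [ 8.48027703e-01  2.54070525e-01  1.70403637e+00 -5.88140629e-04
  1.18332741e+00  1.37681312e-01]
```

```bash
python3 -m jog '-0.25 0 0 0 0 0.25 1;-0.5 0 0 0 0 0.5 1;-0.75 0.05 0 0 0 0.5 1;-1 0.05 0 0 0 0.5 1;-1 0.09 0 0 0 0.5 1;-1 0.09 0 0 0 0.5 1' | tail -2
python3 -c "
from h import *
print(tool([560,227,196]),get_obs()['qpos'],get_obs()['width'])"
```

```text
width: 0.7
grasp_force: 0.0
[-0.41092414  0.10197504  0.37352011] [5.02870319e-01 2.90104544e-01 1.65582719e+00 6.38580694e-04
 1.19540161e+00 5.15960903e-02] 0.7251847270782202
```

```bash
python3 -m jog '-0.25 0.05 0 0 0 0 1;-0.41 0.1 0 0 0 0 1;-0.41 0.1 0 0 0 0 1;-0.41 0.1 0.2 0 0 0 1;-0.41 0.1 0.37 0 0 0 1;-0.41 0.1 0.37 0 0 0 1;-0.41 0.1 0.37 0 0 0 1' | tail -8
python3 -c "
from h import *
get_image('top');s=get_obs()
for n in('top',):print([(toworld(n,d['xyz']).round(),d['confidence']) for d in pinpoint('cap_top',n)[:5]])
print(tool([560,227,180]),s['ee_pos'],s['ft_force'])"
```

```text
t: 3.6
ee_pos: [557.9, 228.2, 197.2]
orientation: [-1.663, -2.664, 0.001]
ft_force: [-0.1, -0.5, 0.0]
width: 0.0
grasp_force: 0.0
[(array([360.,  -8., 167.]), 0.63)]
[-0.00602374 -0.00069814  0.0944632 ] [558.9918733  228.27438692 198.31352916] [-0.50190484  0.00467467  0.30659347]
```

```bash
python3 -m jog '0 0 0.05 0 0 0 1;0 0 0.08 0 0 0 1;0 0 0.095 0 0 0 1;0 0 0.095 0 0 0 1;0 0 0.095 0 0 0 1' | head -4
```

```text
t: 4.2
ee_pos: [559.1, 226.5, 177.9]
orientation: [-1.667, -2.663, 0.0]
ft_force: [0.4, 0.3, 0.6]
```

```bash
python3 - <<'E'
from h import *
im=get_image("scene"); cv2.imwrite("pics/p1.png",cv2.resize(im[90:240,240:400,::-1],(640,600),interpolation=cv2.INTER_CUBIC))
s=get_obs();print(s["ee_pos"],s["ft_force"],tip_extent if not callable(tip_extent) else tip_extent(), proj("scene",[559,227,161])-[240,90])
E
```

```text
[559.14548155 226.49521724 178.00114465] [-0.55099732 -0.48611037  0.36680926] 17.0 [75.83468444 76.45818708]
```

View pics/p1.png

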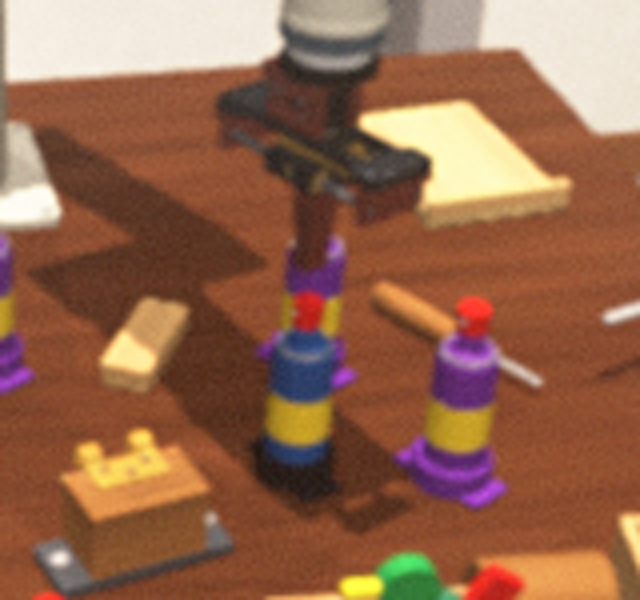

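```bash
python3 - <<'E'
from h import *
for z in (161,178,190,241): print(z,(proj("scene",[559,227,z])-[240,90])*4)
print((proj("scene",[561,228,169])-[240,90])*4,callable(tip_extent))
s=get_obs();print(s["ee_pos"],s["qpos"],s["ft_force"])
im=get_image("top"); p=proj("top",[559,227,161]);print(p)
c=im[150:260,110:260,::-1];a=cv2.resize(c,(800,587),interpolation=cv2.INTER_CUBIC);cv2.imwrite("pics/p2.png",a)
E
```

```text
161 [303.33873777 305.83274832]
178 [305.04037786 287.63354969]
190 [306.25479627 274.64523212]
241 [311.54230989 218.09478355]
[306.04918576 298.47832883] False
[559.14548155 226.49521724 178.00114465] [ 3.65142878e-01  4.17961340e-01  1.69764533e+00  6.35393270e-06
  1.02579047e+00 -8.72358194e-02] [-0.55099732 -0.48611037  0.36680926]
[185.74761444 203.46305517]
```

View pics/p2.png

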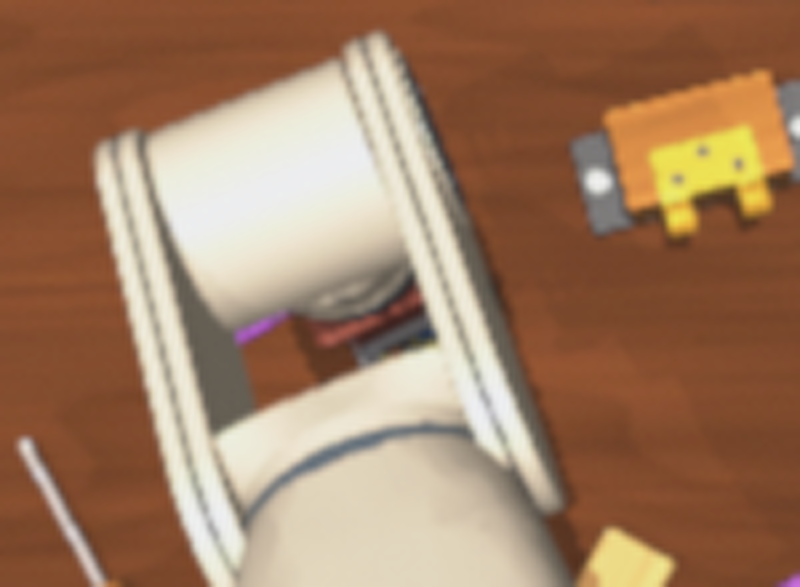

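The scene crop shows the fingers ending at crop (315,265), above the cap top at (308,285), although the projected tip should be at (303,306). So the tips are about 30 mm higher or further back than the reading says. The top crop shows the wrist covering the can, so the cap is hidden. I check the same offset in the start picture.

```bash
python3 - <<'E'
from h import *
s=get_obs(); Rm=R.from_rotvec([.5203,3.098,0]).as_matrix()
for w in (44,-44,0):
  for z in(17,-63): 
    P=np.array([204.15,590.7,200.88])+Rm@[0,w,z]; print(w,z,proj("scene",P)*1.5625,proj("top",P)*1.5625)
im=get_image("scene")
h=cv2.cvtColor(im,cv2.COLOR_RGB2HSV); m=((h[...,0]<8)|(h[...,0]>172))&(h[...,1]>150)&(h[...,2]>90)
p=proj("scene",[561,228,165]); v,u=np.nonzero(m); k=np.hypot(u-p[0],v-p[1])<14
print(u[k].mean(),v[k].mean(),v[k].min(),k.sum())
E
```

```text
44 17 [612.06570209 167.62571107] [ 55.64676217 518.29256091]
44 -63 [617.68684115 137.29747941] [ 32.23817768 527.37357834]
-44 17 [576.34393367 165.05440041] [103.58680485 533.87277918]
-44 -63 [581.03449    134.82263751] [ 83.50817244 544.06619655]
0 17 [594.15836869 166.33671225] [ 79.59654713 526.07609334]
0 -63 [599.31180147 136.05675905] [ 57.85001203 535.71234596]
316.48333333333335 166.91666666666666 155 60
```

The start picture shows the same effect: both tips sit about 15 px higher than projected. The top view agrees in x, so the tips are really about 30 mm higher than the stated TCP. I descend in guarded steps, watching the force.

```bash
python3 -m jog '0 0 0.03 0 0 0 1;0 0 0.06 0 0 0 1;0 0 0.06 0 0 0 1' | head -4;  python3 - <<'E'
from h import *
im=get_image("scene"); cv2.imwrite("pics/p3.png",cv2.resize(im[130:190,280:360,::-1],(800,600),interpolation=cv2.INTER_CUBIC))
s=get_obs();print(s["ee_pos"],s["ft_force"])
for z in (149,166): print(z,(proj("scene",[559,227,z])-[280,130])*10)
E
```

```text
t: 4.65
ee_pos: [558.2, 226.2, 164.6]
orientation: [-1.666, -2.662, 0.003]
ft_force: [-0.3, -0.1, -0.1]
[558.5095554  226.37764802 165.09294134] [ 0.18413935 -0.98845538  0.37120363]
149 [355.37659241 396.34899161]
166 [359.5923863  351.26068484]
```

View pics/p3.png

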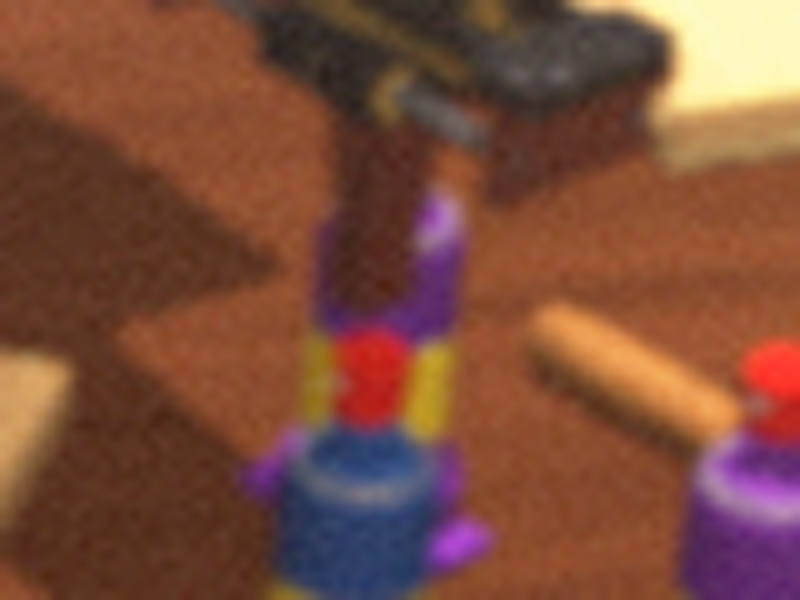

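The crop shows the finger bottom at (375,312), directly above the cap top at (372,343), so it is laterally aligned and still about 12 mm up.

```bash
python3 -m jog '0 0 0.03 0 0 0 1;0 0 0.05 0 0 0 1;0 0 0.05 0 0 0 1' | sed -n 2,4p;  python3 -m jog '0 0 0.015 0 0 0 1;0 0 0.015 0 0 0 1;0 0 0.015 0 0 0 1' | sed -n 2,4p
```

```text
ee_pos: [558.5, 226.4, 155.0]
orientation: [-1.666, -2.663, 0.002]
ft_force: [1.0, 0.5, 0.1]
ee_pos: [559.0, 226.6, 152.9]
orientation: [1.666, 2.663, 0.0]
ft_force: [0.6, -0.6, -0.2]
```

```bash
python3 -m jog '0 0 0.015 0 0 0 1;0 0 0.015 0 0 0 1;0 0 0.015 0 0 0 1' | sed -n 2,4p
```

```text
ee_pos: [558.9, 226.5, 149.8]
orientation: [-1.666, -2.663, 0.0]
ft_force: [-0.2, 0.5, -0.0]
```

```bash
python3 -m jog '0 0 0.015 0 0 0 1;0 0 0.015 0 0 0 1;0 0 0.015 0 0 0 1' | sed -n 2,4p;python3 - <<'E'
from h import *
im=get_image("scene"); cv2.imwrite("pics/p4.png",cv2.resize(im[130:190,280:360,::-1],(800,600),interpolation=cv2.INTER_CUBIC))
s=get_obs();print(s["ee_pos"],s["ft_force"])
E
```

```text
ee_pos: [559.3, 226.7, 147.2]
orientation: [1.666, 2.663, 0.001]
ft_force: [0.6, 0.8, 1.5]
[559.28059819 226.63854923 147.18519287] [ 0.69646546 -0.21665779  2.17538504]
```

View pics/p4.png

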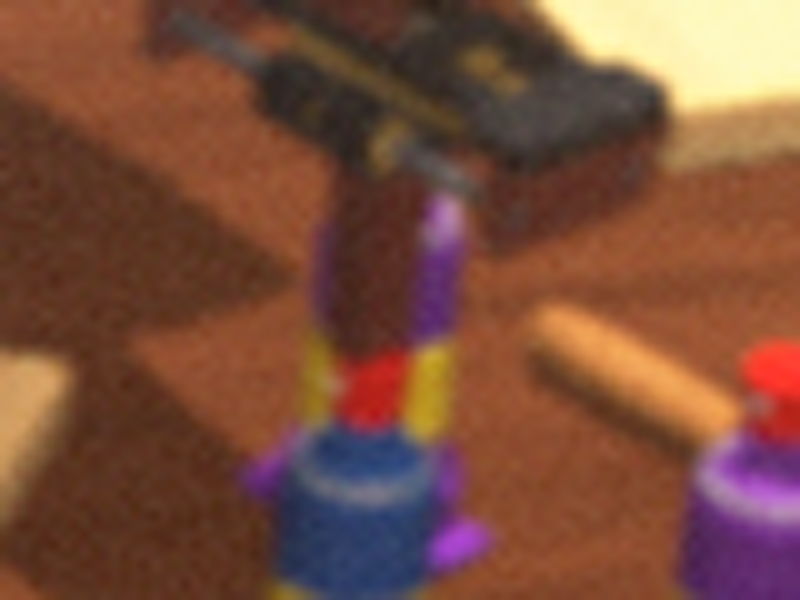

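The finger bottom now touches the cap at (370,355), with 2 N and the cap starting to move. So the real tips are at ee_z + 22 mm, not ee_z − 17 mm. I press 6-7 mm more.

```bash
python3 -m jog '0 0 0.015 0 0 0 1;0 0 0.03 0 0 0 1;0 0 0.03 0 0 0 1;0 0 0.03 0 0 0 1' | sed -n 2,4p
```

```text
ee_pos: [559.3, 226.7, 141.5]
orientation: [1.666, 2.663, 0.001]
ft_force: [-1.8, -0.3, 8.4]
```

```bash
python3 -m jog '0 0 0.008 0 0 0 1;0 0 0.008 0 0 0 1' | sed -n 2,4p;python3 -m jog '0 0 -0.1 0 0 0 1;0 0 -0.3 0 0 0 1;0 0 -0.5 0 0 0 1;0 0 -0.5 0 0 0 1;0 0 -0.5 0 0 0 1' | sed -n 1,4p
python3 - <<'E'
from h import *
im=get_image("scene")
h=cv2.cvtColor(im,cv2.COLOR_RGB2HSV); m=((h[...,0]<8)|(h[...,0]>172))&(h[...,1]>150)&(h[...,2]>90)
p=proj("scene",[561,228,165]); v,u=np.nonzero(m); k=np.hypot(u-p[0],v-p[1])<14
print(u[k].mean(),v[k].mean(),v[k].min(),k.sum())
s=get_obs();print(s["t"],s["ee_pos"],s["ft_force"])
a=.31; yf=np.array([-np.sin(a),np.cos(a),0]); M=R.from_rotvec(s["orientation"]).as_matrix()
print("tool yaw change",np.degrees(np.arctan2(*(M.T@yf)[:2])), M.round(3))
F=T(514.5,-310,a,[[-6,0,0]])[0];print(F,tool([F[0],F[1],250]),s["qpos"])
E
```

```text
ee_pos: [559.4, 226.7, 141.3]
orientation: [1.666, 2.663, 0.002]
ft_force: [-5.4, -1.8, 19.3]
t: 7.05
ee_pos: [559.1, 226.5, 239.5]
orientation: [1.666, 2.663, 0.001]
ft_force: [0.3, -0.6, -0.2]
316.5 167.03333333333333 158 60
7.1 [558.26864561 226.27609755 238.23994008] [-0.01811499 -0.24238417 -0.46862247]
tool yaw change 81.83172561121688 [[-0.437  0.899 -0.001]
 [ 0.899  0.437 -0.001]
 [ 0.    -0.001 -1.   ]]
[ 508.78599858 -311.83035182    0.        ] [-2.31147938 -1.3990844  -0.0571007 ] [ 3.65320618e-01  3.50918120e-01  1.64722218e+00  1.05487722e-05
  1.14489735e+00 -8.72470805e-02]
```

The force rose to 19 N at the stop, and the cap is back up at its original pixel row. Next I go to the flap, turning the tool +98° on the way.

```bash
python3 -m jog '-0.2 -0.12 0 0 0 0.25 -1;-0.4 -0.24 0 0 0 0.5 -1;-0.6 -0.36 0 0 0 0.75 -1;-0.8 -0.48 0 0 0 1 -1;-1 -0.6 0 0 0 1 -1;-1 -0.6 0 0 0 1 -1' | sed -n 2,3p
python3 - <<'E'
from h import *
F=T(514.5,-310,.31,[[-6,0,0]])[0];print(F,tool([F[0],F[1],240]),get_obs()["qpos"])
E
```

```text
ee_pos: [536.6, -10.2, 237.2]
orientation: [-2.303, -2.134, 0.006]
[ 508.78599858 -311.83035182    0.        ] [-1.51456834 -0.02429084 -0.01193842] [-4.03525186e-02  2.52876706e-01  1.78859978e+00 -1.36715093e-03
  1.10418721e+00  3.61571886e-02]
```

```bash
python3 -m jog '-0.2 0 0 0 0 0.25 -1;-0.4 0 0 0 0 0.5 -1;-0.6 0 0 0 0 0.75 -1;-0.8 0 0 0 0 1 -1;-1 0 0 0 0 1 -1;-1 0 0 0 0 1 -1' | sed -n 2,3p
python3 - <<'E'
from h import *
F=T(514.5,-310,.31,[[-6,0,0]])[0];print(F,tool([F[0],F[1],130]),get_obs()["qpos"])
E
```

```text
ee_pos: [523.5, -208.0, 237.5]
orientation: [-2.776, -1.468, 0.003]
[ 508.78599858 -311.83035182    0.        ] [-0.47003323  0.23235427  0.5374153 ] [-3.98863241e-01  2.92621378e-01  1.73302169e+00 -8.01931612e-04
  1.11822980e+00  1.99356317e-01]
```

```bash
python3 -m jog '-0.15 0.08 0.1 0 0 0.25 -1;-0.3 0.15 0.2 0 0 0.5 -1;-0.4 0.2 0.35 0 0 0.75 -1;-0.47 0.23 0.5 0 0 1 -1;-0.47 0.23 0.5 0 0 1 -1' | sed -n 2,3p
python3 - <<'E'
from h import *
s=get_obs();a=.31; yf=np.array([-np.sin(a),np.cos(a),0]); M=R.from_rotvec(s["orientation"]).as_matrix()
F=T(514.5,-310,.31,[[-6,0,0]])[0];print(F,tool([F[0],F[1],50]),(M.T@yf))
E
```

```text
ee_pos: [506.7, -307.1, 134.0]
orientation: [-3.056, -0.7, 0.01]
[ 508.78599858 -311.83035182    0.        ] [0.00099988 0.02912663 0.41998477] [ 0.13967678 -0.9901697   0.00737293]
```

```bash
python3 -m jog '0 0.03 0.15 0 0 0.27 -1;0 0.03 0.3 0 0 0.27 -1;0 0.03 0.38 0 0 0.27 -1;0 0.03 0.38 0 0 0.27 -1' | sed -n 2,3p
python3 - <<'E'
from h import *
s=get_obs();M=R.from_rotvec(s["orientation"]).as_matrix();e=s["ee_pos"];print(M.round(3),e,s["width"])
F=T(514.5,-310,.31,[[-6,0,0]])[0];print(tool([F[0],F[1],-2]))
im=get_image("scene");k=8;big=cv2.resize(im[:,:,::-1],None,fx=k,fy=k,interpolation=cv2.INTER_CUBIC)
for w in(44,-44):
  for z,c in((-22,(0,255,0)),(17,(255,255,0))):
    p=proj("scene",e+M@[0,w,z]);cv2.circle(big,tuple(np.int32((p+.5)*k)),4,c,-1)
cv2.imwrite("pics/g1.png",big[150*k:225*k,100*k:200*k])
E
```

```text
ee_pos: [511.4, -312.2, 61.5]
orientation: [-3.1, -0.492, 0.005]
[[ 0.951  0.309 -0.004]
 [ 0.309 -0.951  0.003]
 [-0.003 -0.004 -1.   ]] [ 511.41677555 -312.15227161   61.5142147 ] 88.06893496684182
[-0.01113308 -0.00444443  0.31762132]
```

View pics/g1.png

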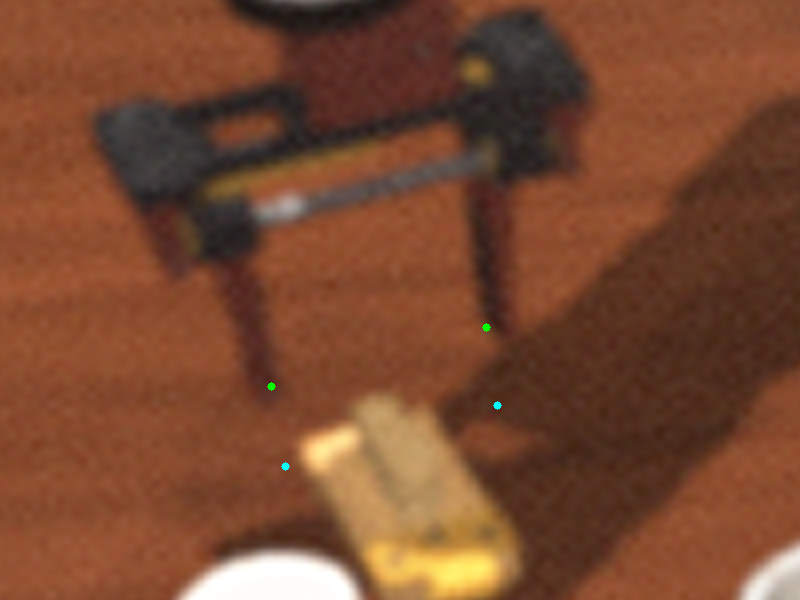

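The green dots, drawn with the tips 22 mm behind the TCP, lie on the fingertips at (265,395) and (490,328), straddling the batten's line. That confirms the offset, so I descend and grip.

```bash
python3 -m jog '-0.01 0 0.15 0 0 0 -1;-0.01 0 0.25 0 0 0 -1;-0.01 0 0.3 0 0 0 -1;-0.01 0 0.3 0 0 0 -1;-0.01 0 0.3 0 0 0 -1' | sed -n 2,4p;  python3 -m jog '0 0 0 0 0 0 1;0 0 0 0 0 0 1;0 0 0 0 0 0 1;0 0 0 0 0 0 1;0 0 0 0 0 0 1;0 0 0 0 0 0 1;0 0 0 0 0 0 1'
```

```text
ee_pos: [511.4, -315.3, 4.6]
orientation: [3.102, 0.488, 0.002]
ft_force: [0.6, -0.2, -0.0]
t: 10.45
ee_pos: [510.5, -314.9, 3.2]
orientation: [-3.104, -0.487, 0.0]
ft_force: [0.3, -0.5, 0.3]
width: 35.6
grasp_force: 0.0
```

```bash
python3 -m jog '0 0 0 0 0 0 1;0 0 0 0 0 0 1;0 0 0 0 0 0 1;0 0 0 0 0 0 1;0 0 0 0 0 0 1;0 0 0 0 0 0 1'; sed -i 's/^im=get_image/&/' meas.py; python3 meas.py | grep flap
```

```text
t: 11.05
ee_pos: [510.3, -314.8, 3.2]
orientation: [-3.103, -0.487, 0.0]
ft_force: [-1.0, 1.8, 0.8]
width: 18.2
grasp_force: 29.9
scene flap [ 5.14204e+02 -3.11613e+02  3.49000e-01  8.34000e-01]
```

Gripped: the width of 18.2 mm matches the batten. I lift and work out the carry.

```bash
python3 -m jog '0 0 -0.1 0 0 0 1;0 0 -0.25 0 0 0 1;0 0 -0.4 0 0 0 1;0 0 -0.5 0 0 0 1;0 0 -0.5 0 0 0 1;0 0 -0.5 0 0 0 1'
python3 - <<'E'
from h import *
j=.236;u=np.array([np.cos(j),np.sin(j),0]); g=np.array([651,71.3,0])-42*u
ee=g-72.5*u; print(g,ee); 
print(tool([ee[0],ee[1],103]-60*u))
E
```

```text
t: 11.95
ee_pos: [510.4, -315.0, 103.0]
orientation: [3.103, 0.487, 0.0]
ft_force: [-0.5, -0.5, -2.4]
width: 17.9
grasp_force: 29.9
[610.16419749  61.4797539    0.        ] [539.67382411  44.52813862   0.        ]
[ 3.90635693e-01 -1.68901384e+00 -7.88001374e-04]
```

```bash
python3 -m jog '0.03 -0.1 0 0 0 0 1;0.07 -0.27 0 0 0 0.05 1;0.12 -0.45 0 0 0 0.1 1;0.16 -0.63 0 0 0 0.15 1;0.2 -0.8 0 0 0 0.15 1;0.23 -0.95 0 0 0 0.15 1;0.23 -1 0 0 0 0.15 1;0.23 -1 0 0 0 0.15 1'|sed -n 2,3p
python3 - <<'E'
from h import *
j=.236;u=np.array([np.cos(j),np.sin(j),0]); ee=np.array([539.7,44.5,103])
print(tool(ee-60*u))
E
```

```text
ee_pos: [491.6, -108.7, 102.2]
orientation: [-3.119, -0.369, 0.004]
[ 0.11239788 -0.68862685 -0.00325448]
```

```bash
python3 -m jog '0.02 -0.12 0 0 0 0 1;0.05 -0.3 0 0 0 0 1;0.08 -0.48 0 0 0 0 1;0.11 -0.62 0 0 0 0 1;0.11 -0.69 0 0 0 0 1;0.11 -0.69 0.1 0 0 0 1;0.11 -0.69 0.2 0 0 0 1;0.11 -0.69 0.2 0 0 0 1'|sed -n 2,3p
cat > fin.py <<'E'
from h import *
import sys
j=.236;u=np.array([np.cos(j),np.sin(j),0]); ee=np.array([539.7,44.5,61.2])
s=get_obs();M=R.from_rotvec(s["orientation"]).as_matrix()
print(s["t"],s["ee_pos"],s["ft_force"],"yaw",np.arctan2(M[1,0],M[0,0]),"tilt",M[:2,2],"rem mm",tool(ee)*200)
E
python3 fin.py
python3 - <<'E'
from h import *
from workcell import *
# held-flap pose by silhouette
s=get_obs();e=s["ee_pos"];u=np.array([np.cos(.236),np.sin(.236)]);z=e[2]-3.2
B=[(a,b,c,d,q+z,r+z) for a,b,c,d,q,r in FB]; c=e[:2]+5.5*u
print("expect",c,z)
for n in("top","scene"):
    get_image(n)
    for t in("flap_knuckle","jamb_gap","flap"):
        print(n,t,[(toworld(n,d["xyz"]).round(1),round(d["confidence"],2)) for d in pinpoint(t,n)[:2]])
    for d in outline_of("jamb",n)[:1]: print(n,"jamb",np.round(fit(n,d["mask"],(651,71.3,.236),JW),3))
print("expect knuckle",e[:2]+72.5*u,z+17)
E
```

```text
ee_pos: [480.9, 28.0, 61.2]
orientation: [-3.12, -0.364, 0.007]
13.55 [480.88910336  27.99442184  61.23017007] [ 0.08503455 -0.08277688 -1.91225203] yaw 0.23214227325114006 tilt [-0.00444733 -0.00043107] rem mm [61.03019563 -2.5327702  -0.23849681]
expect [486.23664892  29.28040645] 58.030170070435474
top flap_knuckle [(array([785.8, 140.9,   4.6]), 0.5)]
top jamb_gap [(array([609.2,  62.7,  76.8]), 0.64)]
top flap [(array([486.6,  25.6,  53.7]), 0.4)]
top jamb [6.5251e+02 6.9781e+01 2.3600e-01 9.4500e-01]
scene flap_knuckle [(array([552.8,  51.6,  75.3]), 0.86)]
scene jamb_gap [(array([603.9,  60.9,  74.9]), 0.64)]
scene flap []
scene jamb [6.48244e+02 7.21150e+01 2.29000e-01 9.38000e-01]
expect knuckle [551.37947673  44.94603712] 75.03017007043547
```

```bash
cat > ov.py <<'E'
from h import *
import sys
s=get_obs();e=s["ee_pos"];M=R.from_rotvec(s["orientation"]).as_matrix();y=np.arctan2(M[1,0],M[0,0]);z=e[2]-3.2
c=e[:2]+5.5*np.array([np.cos(y),np.sin(y)])
F3=[(57,77,-12,12,26),]
items=[(c[0],c[1],y,[np.array(b)+[0,0,z] for b in [box(-55,55,-27,27,16),box(57,77,-12,12,26)]]+[np.array([[77,-12,17],[77,12,17]])+[0,0,z]]),
 (651,71.3,.236,[box(-30,30,-50,50,74),box(-52,-32,14,30,85),box(-52,-32,-30,-14,85)])]
p=proj("scene",[600,60,75]); q=proj("top",[600,60,75])
def crop(n,p,k): 
    u,v=np.int32(p); w,h=int(400/k/2),int(600/k/2)
    return cv2.resize(draw(n,get_image(n),items,k,(u-w,v-h,u+w,v+h)),(400,600))
cv2.imwrite(sys.argv[1],np.hstack([crop("scene",p,7),crop("top",q,7)]))
E
python3 ov.py pics/o1.png
```

```text
(no output)
```

View pics/o1.png

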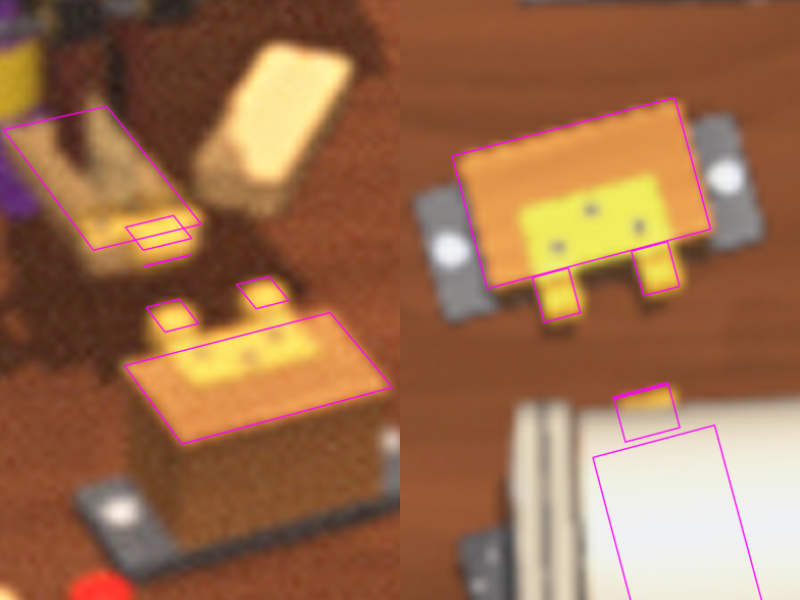

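The overlays match to about 1-2 px. In the scene half the knuckle is near (160,235); in the top half it is at (648,398), perhaps 2-3 mm to −y. I advance to just short of the fixed knuckles and measure the lateral offset of the brass in both cameras.

```bash
python3 -m jog '0.05 -0.01 0 0 0 0 1;0.1 -0.01 0 0 0 0 1;0.15 -0.01 0 0 0 0 1;0.18 -0.01 0 0 0 0 1;0.18 -0.01 0 0 0 0 1;0.18 -0.01 0 0 0 0 1'|sed -n 2,4p; python3 fin.py
cat > lat.py <<'E'
from h import *
j=.236;u=np.array([np.cos(j),np.sin(j)]);w=np.array([-u[1],u[0]]);g=np.array([610.2,61.5])
s=get_obs();rem=np.dot(np.array([539.7,44.5])-s["ee_pos"][:2],u)
for n in("top","scene"):
    im=np.mean([get_image(n).astype(float) for _ in range(4)],0)
    # sample rectified patch in jamb frame at height 80: x -60..40, y -45..45
    xs=np.arange(-50,30,1.);ys=np.arange(-45,45.1,1.)
    mp=np.array([[proj(n,[*(g+a*u+b*w),82.]) for b in ys] for a in xs],np.float32)
    P=cv2.remap(im.astype(np.float32),mp[...,0],mp[...,1],cv2.INTER_LINEAR)
    sat=P[...,1]-P[...,2]*1.0 # green minus blue: brass high
    def prof(a0,a1):
        return sat[(xs>=a0)&(xs<=a1)].mean(0)
    print(n,"rem",rem)
    print(" jamb",[(int(y),int(v)) for y,v in zip(ys,prof(-6,3))][5:86:3])
    print(" flap",[(int(y),int(v)) for y,v in zip(ys,prof(-rem-2,-rem+7))][5:86:3])
E
python3 lat.py
```

```text
ee_pos: [517.0, 39.2, 63.1]
orientation: [-3.12, -0.365, 0.001]
ft_force: [0.2, -0.6, -2.4]
14.75 [516.96761115  39.18086472  63.05431506] [ 0.20573121 -0.62049801 -2.37941553] yaw 0.232841819514341 tilt [-7.16314773e-04 -7.31205633e-05] rem mm [23.34762019  0.0699296   1.83764209]
top rem 23.345965688773603
 jamb [(-40, 23), (-37, 28), (-34, 54), (-31, 97), (-28, 123), (-25, 130), (-22, 132), (-19, 122), (-16, 84), (-13, 37), (-10, 22), (-7, 23), (-4, 24), (-1, 24), (2, 24), (5, 24), (8, 33), (11, 69), (14, 108), (17, 123), (20, 123), (23, 121), (26, 102), (29, 54), (32, 22), (35, 18), (38, 20)]
 flap [(-40, 21), (-37, 21), (-34, 22), (-31, 22), (-28, 22), (-25, 22), (-22, 22), (-19, 23), (-16, 23), (-13, 23), (-10, 23), (-7, 23), (-4, 23), (-1, 23), (2, 23), (5, 23), (8, 23), (11, 22), (14, 22), (17, 22), (20, 22), (23, 21), (26, 20), (29, 21), (32, 23), (35, 19), (38, 21)]
scene rem 23.345965688773603
 jamb [(-40, 18), (-37, 26), (-34, 43), (-31, 68), (-28, 93), (-25, 110), (-22, 117), (-19, 118), (-16, 113), (-13, 97), (-10, 68), (-7, 46), (-4, 39), (-1, 39), (2, 39), (5, 37), (8, 39), (11, 53), (14, 77), (17, 101), (20, 115), (23, 120), (26, 121), (29, 113), (32, 89), (35, 52), (38, 25)]
 flap [(-40, 24), (-37, 32), (-34, 41), (-31, 48), (-28, 51), (-25, 51), (-22, 52), (-19, 56), (-16, 64), (-13, 80), (-10, 98), (-7, 113), (-4, 119), (-1, 121), (2, 121), (5, 122), (8, 120), (11, 109), (14, 88), (17, 63), (20, 43), (23, 29), (26, 20), (29, 18), (32, 19), (35, 18), (38, 17)]
```

The knuckle is within about 0.5 mm of mid-gap along the axis (scene camera, relative to the fixed knuckles). I advance, with the height corrected.

```bash
python3 -m jog '0.02 0 0.009 0 0 0 1;0.04 0 0.009 0 0 0 1;0.06 0 0.009 0 0 0 1;0.075 0 0.009 0 0 0 1;0.075 0 0.009 0 0 0 1;0.075 0 0.009 0 0 0 1'|sed -n 2,4p; python3 fin.py
```

```text
ee_pos: [531.8, 42.7, 61.4]
orientation: [3.12, 0.365, -0.0]
ft_force: [0.2, 0.2, -2.0]
15.75 [531.78001771  42.65144007  61.41845754] [ 0.15289197  0.17912322 -2.00063033] yaw 0.23281582859354835 tilt [-1.56594487e-04 -2.19966846e-05] rem mm [8.13283673 0.02860113 0.21717665]
```

Free of contact with 12 mm of overlap. I advance the rest in two steps.

```bash
python3 -m jog '0.01 0 0 0 0 0 1;0.02 0 0 0 0 0 1;0.03 0 0 0 0 0 1;0.03 0 0 0 0 0 1;0.03 0 0 0 0 0 1'|sed -n 2,4p; python3 -m jog '0.005 0 0.001 0 0 0 1;0.01 0 0.001 0 0 0 1;0.01 0 0.001 0 0 0 1;0.01 0 0.001 0 0 0 1'|sed -n 2,4p; python3 fin.py; cat > x.py <<'E'
from h import *
# fore-aft: brass profile along jamb x at fixed knuckles (y=+-22) and flap knuckle (y=0), scene+top, height 84
j=.236;u=np.array([np.cos(j),np.sin(j)]);w=np.array([-u[1],u[0]]);g=np.array([610.2,61.5])
for n in("scene","top"):
    im=np.mean([get_image(n).astype(float) for _ in range(4)],0).astype(np.float32)
    xs=np.arange(-30,32,3.)
    for y0 in(-22,0,22):
        y=y0+(1.4 if n=="scene" else -2)
        mp=np.array([[proj(n,[*(g+a*u+(y+b)*w),84.]) for b in range(-5,6)] for a in xs],np.float32)
        P=cv2.remap(im,mp[...,0],mp[...,1],cv2.INTER_LINEAR).mean(1)
        print(n,y0,[(int(a),int(p[1]-p[2]),int(p[1])) for a,p in zip(xs,P)])
E
python3 x.py; python3 ov.py pics/o2.png
```

```text
ee_pos: [537.6, 44.0, 61.5]
orientation: [3.12, 0.365, -0.0]
ft_force: [-0.3, 0.8, -2.3]
ee_pos: [539.6, 44.5, 61.3]
orientation: [3.12, 0.365, -0.0]
ft_force: [-0.5, 0.4, -2.2]
16.65 [539.5895014   44.46609917  61.27394414] [-0.52729253  0.36005227 -2.21729354] yaw 0.23270004516946027 tilt [-2.09438886e-05 -8.64972930e-06] rem mm [ 0.11533975 -0.00750578  0.07394153]
scene -22 [(-30, 63, 133), (-27, 66, 129), (-24, 65, 127), (-21, 64, 131), (-18, 67, 142), (-15, 77, 159), (-12, 93, 178), (-9, 105, 191), (-6, 113, 200), (-3, 116, 203), (0, 116, 206), (3, 115, 204), (6, 113, 199), (9, 110, 191), (12, 107, 185), (15, 107, 186), (18, 108, 193), (21, 108, 199), (24, 105, 202), (27, 101, 200), (30, 101, 199)]
scene 0 [(-30, 55, 122), (-27, 55, 116), (-24, 58, 115), (-21, 65, 121), (-18, 76, 135), (-15, 91, 159), (-12, 105, 183), (-9, 116, 203), (-6, 123, 217), (-3, 125, 224), (0, 126, 226), (3, 125, 225), (6, 122, 219), (9, 117, 207), (12, 111, 194), (15, 105, 184), (18, 106, 185), (21, 113, 198), (24, 120, 214), (27, 122, 223), (30, 121, 222)]
scene 22 [(-30, 44, 90), (-27, 45, 89), (-24
[... 567 characters left out ...]
4), (24, 129, 221), (27, 140, 229), (30, 141, 230)]
top 0 [(-30, -1, 237), (-27, 0, 237), (-24, 3, 237), (-21, 6, 237), (-18, 9, 237), (-15, 12, 237), (-12, 14, 236), (-9, 16, 235), (-6, 17, 233), (-3, 17, 230), (0, 19, 227), (3, 21, 222), (6, 24, 216), (9, 25, 208), (12, 23, 194), (15, 29, 182), (18, 72, 198), (21, 121, 222), (24, 139, 229), (27, 127, 222), (30, 98, 203)]
top 22 [(-30, -2, 237), (-27, -1, 237), (-24, 0, 237), (-21, 2, 237), (-18, 5, 237), (-15, 7, 237), (-12, 10, 237), (-9, 13, 237), (-6, 15, 236), (-3, 16, 234), (0, 17, 231), (3, 18, 228), (6, 20, 224), (9, 22, 219), (12, 24, 212), (15, 24, 199), (18, 24, 183), (21, 46, 179), (24, 100, 204), (27, 133, 223), (30, 141, 229)]
```

View pics/o2.png

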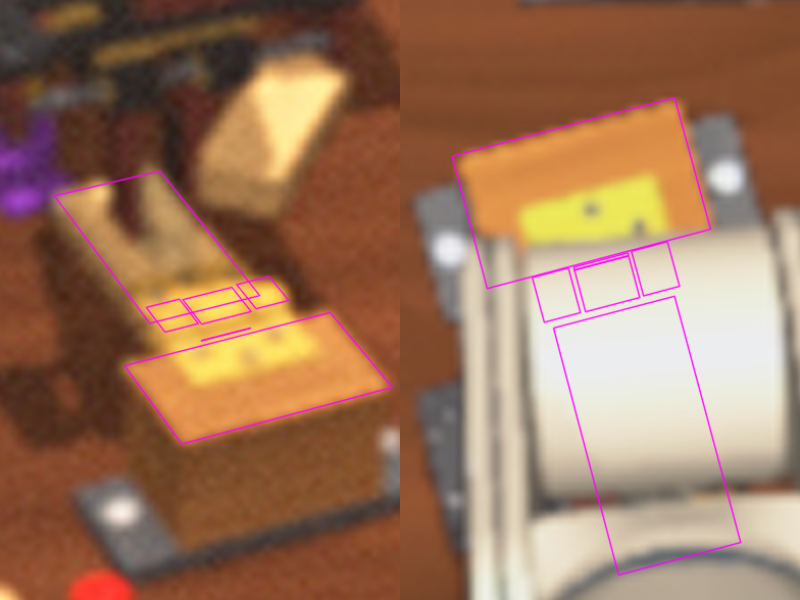

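The scene half shows the flap knuckle (215,303) seated between the fixed ones (170,316) and (262,292) and in line with them, with no contact force. The brass profiles agree to about 1 mm. I check fore-aft with a light touch on the block face, expected 2 mm ahead.

```bash
python3 -m jog '0.005 0 0 0 0 0 1;0.005 0 0 0 0 0 1'|sed -n 2,4p;python3 -m jog '0.003 0 0 0 0 0 1;0.003 0 0 0 0 0 1;0.003 0 0 0 0 0 1'|sed -n 2,4p;python3 fin.py
```

```text
ee_pos: [540.7, 44.7, 61.3]
orientation: [3.12, 0.365, 0.0]
ft_force: [-0.2, 0.7, -2.5]
ee_pos: [541.1, 44.8, 61.2]
orientation: [3.12, 0.365, -0.0]
ft_force: [0.2, -0.3, -2.3]
17.65 [541.13471253  44.82862165  61.24989666] [ 0.20340929 -0.31995777 -2.28128493] yaw 0.23268510570777734 tilt [-8.30405975e-05 -1.03078648e-05] rem mm [-1.47182116 -0.01106594  0.05001919]
```

```bash
for i in 1 ; do python3 -m jog '0.003 0 0 0 0 0 1;0.003 0 0 0 0 0 1;0.003 0 0 0 0 0 1'|sed -n 2,4p; python3 -m jog '0.003 0 0 0 0 0 1;0.003 0 0 0 0 0 1;0.003 0 0 0 0 0 1'|sed -n 2,4p; done
```

```text
ee_pos: [541.6, 45.0, 61.3]
orientation: [-3.12, -0.365, 0.0]
ft_force: [-0.1, -0.2, -1.4]
ee_pos: [541.7, 45.1, 61.1]
orientation: [-3.12, -0.365, 0.002]
ft_force: [-3.0, -0.5, -0.7]
```

Touch at +2.2 mm, as it should be, so the earlier pose is right. I back off to it, settle, and hand in.

```bash
python3 -m jog '-0.006 0 0 0 0 0 1;-0.012 0 0 0 0 0 1;-0.012 0 0 0 0 0 1;-0.012 0 0 0 0 0 1;-0.012 0 0 0 0 0 1;-0.012 0 0 0 0 0 1;-0.012 0 0 0 0 0 1'; python3 fin.py
```

```text
t: 18.95
ee_pos: [540.0, 44.6, 61.3]
orientation: [3.12, 0.365, 0.0]
ft_force: [-0.1, 0.5, -2.2]
width: 18.0
grasp_force: 29.9
18.95 [540.03464371  44.57035449  61.28663695] [-0.14915147  0.49745185 -2.16617704] yaw 0.23276474770999528 tilt [ 8.38961928e-05 -1.86753245e-05] rem mm [-0.34185443 -0.00873785  0.08661019]
```

```bash
python3 -c "
from workcell import *
print(close_job())"
```

```text
the job is handed in; nothing more can be done
None
```

I pressed the nozzle cap to its stop and it sprang back up. The pale flap is held level with its knuckle between the two fixed ones, clear of the jamb, and the job was handed in at about 19 s; no verdict came back.

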